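Push a rejected adapter through the flap of the reject hopper

TASK

Reject the black mains adapter that lies on the hopper's feed tray: with the fingertips push it into line with the mouth, using the guide fence, and on through the orange gravity flap until it drops into the hopper; then draw the fingers back so that the flap hangs shut. Only push it, gently: do not grip it or lift it off the tray, and leave the white carton, the magnifier and the USB hub where they are.

Things in the scene. Friction and masses are not known exactly. Their poses are not given: they have to be found in the camera images.
- drop_box: blue reject hopper with a feed tray in front, one piece, fixed. Origin on the worktop right below the middle of the lip (where the tray ends and the hopper begins); +x is the feed direction, from tray into hopper, +y its left, z up. Tray: bare aluminium, flat, top at z = 100 mm, x -185 to 0, y -90 to 45 mm, open at its rear (-x) end and its right (-y) side
- fence (a point): foot of the guide fence's inner face, 92 mm before the lip, at tray height; axes as drop_box. The fence runs along the tray's left side up to the mouth; its inner face is at y = +35 mm in drop_box, it is 25 mm high above the tray and 6 mm thick. Fence and tray are rigid; the mouth is 20 mm wider than the adapter, so it need not be pressed against the fence
- lip (a point): middle of the lip, at tray height in the mouth; axes as drop_box. Mouth opening y -35 to +35 mm (left side flush with the fence), 54 mm high. Blue frame round it 10 mm thick (x -10 to 0), y -90 to 61 mm; frame and clear roof end 68 mm above the tray. A part tips in by itself soon after its middle passes the lip; fingers need not enter the mouth
- hopper_floor (a point): middle of the hopper's floor, 94 mm below the lip. Inside, the hopper spans x 0 to 132 mm, y -84 to +55 mm in drop_box, under a clear roof
- flap (a joint): orange gravity flap that closes the mouth from behind: 86 mm wide, 58 mm high, hung on a level pin 57 mm above the tray. 0 = hanging shut, grows as it swings up into the hopper (rad), at most 1.5; it weighs 35 g and swings back by itself
- flap_edge (a point): middle of the flap's lower edge, 2 mm below the tray top when shut
- adapter: black mains adapter with a yellow label, a box 50 x 84 x 34 mm, 0.15 to 0.31 kg, loose on the tray right of the fence, not yet in line with the mouth. Origin in the middle of its underside; own y is the 84 mm length, which points roughly along the feed direction (within 15 degrees, either way round), own x the 50 mm width, z up
- carton: white carton 50 x 63 x 46 mm on the worktop beyond the fence, bystander. Origin in the middle of its underside
- magnifier: black eye magnifier, 42 mm wide, 44 mm high, on the worktop to the right of the hopper, bystander. Origin in the middle of its underside
- hub: flat black USB hub 28 x 98 x 12 mm on the worktop near its front edge, in front of the test jig, bystander. Origin in the middle of its underside

How it is judged:
By the outcome, as a careful person would: the job done as asked, in the order asked, and still so for the second after the job is handed in, with the robot touching nothing.
It also fails if it takes over 51 s, if anything falls off the work surface, if the arm or the gripper's body presses on something with over 40 N, if the wrist force passes 120 N, or if a joint passes its speed limit or range.

ROBOT

A 7-joint arm with a two-finger parallel gripper is mounted at the origin on a cart in front of the work surface, level with it; the furniture and walls round the work are solid. World frame = base frame: x ahead of the robot, y to its left, z up, the work surface at z = 0. Lengths are in mm, angles in rad, forces in N, time in s.
With the tool pointing down it reaches from about 425 to 1025 mm from the base axis. Payload 3.6 kg.
Tool frame: the origin (TCP) lies midway between the tips of the shut fingers; the grasp point (between the pads) lies 19 mm behind it; z points along the fingers, y is the line along which they close (so a half turn about z gives the same grasp; the last joint's range is limited). The gripper opens to 85 mm and grips with 20 to 120 N. Pads are 22 mm wide; open, the fingers measure 114 mm over their backs; the gripper's body (76 mm by 85 mm) begins 54 mm behind the grasp point. The pads swing forward as they close: fully open they stand 13 mm farther back than shut.
Start: joints at [-1.274, 0.591, 0.048, 1.609, -0.033, 0.943, -0.034], TCP at [275.499, 670.619, 193.202] pointing down, gripper open.
Joint ranges: [-2.69, 2.69], [-0.47, 2.24], [-1.27, 1.36], [0.19, 2.51], [-1.53, 4.68], [0.08, 2.07], [-3.09, 3.09]. Speed limits (rad/s): [2.57, 2.57, 3.14, 3.14, 3.14, 3.14, 3.14].

INTERFACE

Orientations are given as [roll, pitch, yaw] about the fixed x, y, z axes, in that order (R = Rz(yaw) Ry(pitch) Rx(roll)).
In Python, from station import arm gives the robot as it stands.
- The arm moves only by the tool arm_command, never from a script. Its argument "increments" is a list that holds one entry, the list of rows, each a list of 5 numbers: the shift along the tool's x, y, z in cm, then the turn about the tool's z in rad, then the finger opening in cm, from 0 to 8.54. In form: [[[dx, dy, dz, twist, jaw], ...]]. A call has 1 to 20 rows; each row is the pose to reach, as a shift and turn from the pose commanded when the call began, along the tool's axes at that moment; what a row does not reach only later rows make up. A row lasts 1/12 s, in which the tool goes at most 41.7 mm and 7.16 degrees, less where a joint would pass 70% of its speed; a pose out of reach is approached as far as the arm can. A call with a gripper value outside its range is refused whole. The fingers move at their own pace and stop on an object; "newtons" is the grip in N (left out, the last holds). Time passes only in rows, so rows that repeat a pose let the fingers close. It gives the time, the measured TCP pose, the force, the opening and the grip force at its end, in the units of the state.
- arm.observe(): the state, without advancing time (a new reading comes with each control period).
- arm.grab_frame(name): name is "side" or "top" or "wrist"; returns a dict with "pixels" (420x560x3 uint8, red, green, blue), "range_z" (420x560 float32, mm along the optical axis (not along the pixel's ray), 0 where there is no reading), "vertical_fov" (degrees; the focal length in pixels is half the picture's height over the tangent of half this angle, whatever the lens; pixels are square), "cx", "cy" (the principal point, pixels), "view" (4x4, takes a point from world to camera coordinates). Camera axes: x right, y up, looking along -z (the intrinsics and any distortion apply to the point x, -y, -z); pixel columns grow to the right and rows downward; lengths in mm; the calibration is good to about 2 mm. A picture is of the moment at which its call begins.
- arm.close_job(): hands the job in; it is judged then, once.
Trained networks look in a picture, given as the dict that the camera call returned (one of the last four; its "shot" number tells which), for a name from the list of things; names that differ only in an ending like _2 or _b are one class to them, and where a whole thing is asked for, a point or a joint stands for the part that bears it (a point fixed in the world has none). Each returns a list of dicts, best first, with "confidence" (0 to 1); they miss things now and then, are a little off and sometimes report something else, mostly with a low value. They report only what shows in the picture. A call takes as long as a camera call.
- arm.spot_in(name, picture): "extent" ([left, top, right, bottom] in pixels, round what is visible of it).
- arm.silhouettes(name, picture): "mask" (420x560 bool, what is visible of it) and "extent" ([left, top, right, bottom] in pixels, round what is visible of it).
The state is a dict: "clock": time; "joint_pos": joint angles; "qd": joint speeds; "joint_efforts": joint torques, N m; "tcp_pos": TCP position; "ee_rot": TCP orientation; "wrist_force": force on the tool from outside, world axes, zero at the start; "torque": the same for the moment, N m; "grip_width": finger opening in mm; "gripper_force": force on a finger pad.
Only numpy, scipy, OpenCV 4.12 (cv2) and the standard library are available. Lean on these libraries where they do the work, as an engineer would, in place of code of your own. Each camera call takes 0.05 s, during which the arm holds its last target. There are 200 camera calls.

## Working session

There is one attempt and no reset: what is moved stays moved. The work goes in short steps, Python scripts to look and compute and a tool call to move; the robot and the scene stay as the last step left them, time stands still between calls to the robot, and variables do not carry over. Pictures are saved under pics/ and viewed, at most 10 in all, crops included, and the job is handed in when it is done.

Besides the shell and the picture viewer there is one more tool, called after "Call:" as name(argument=value, ...), one argument or row to a line, values as JSON. arm_command: Moves the arm, as the interface text tells. Its arguments: {"type":"object","properties":{"increments":{"type":"array","items":{"type":"array","items":{"type":"array","items":{"type":"number"}}}},"newtons":{"type":"number"}},"required":["increments"]}

```bash
mkdir -p pics; ls
cat > h.py <<'E'
import numpy as np, cv2
from station import arm
def cloud(p):
    z=p["range_z"].astype(float); H,W=z.shape
    f=H/2/np.tan(np.radians(p["vertical_fov"])/2)
    u,v=np.meshgrid(np.arange(W),np.arange(H))
    c=np.stack([(u-p["cx"])*z/f,-(v-p["cy"])*z/f,-z,np.ones_like(z)],-1)
    w=c@np.linalg.inv(np.array(p["view"])).T
    w=w[...,:3]; w[z<=0]=np.nan
    return w
E
python3 - <<'E'
from h import *
s=arm.observe(); print({k:np.round(v,3) for k,v in s.items()})
ims=[]
for n in("top","side"):
    p=arm.grab_frame(n); w=cloud(p); print(n,{k:v for k,v in p.items() if k not in("pixels","range_z","view")}, np.round(np.linalg.inv(p["view"])[:3,3]))
    ims.append(p["pixels"]); cv2.imwrite(f"pics/{n}.png",p["pixels"][...,::-1])
    for o in("adapter","drop_box","flap","carton"):
        for d in arm.silhouettes(o,p)[:1]:
            m=d["mask"]; q=w[m]; q=q[~np.isnan(q[:,0])]
            print(o,round(d["confidence"],2),np.round(d["extent"]),len(q),np.round(np.percentile(q,[2,50,98],axis=0)).tolist())
E
```

```text
pics
{'clock': np.float64(0.0), 'joint_pos': array([-1.274,  0.592,  0.048,  1.61 , -0.033,  0.943, -0.034]), 'qd': array([-0.001,  0.   ,  0.001,  0.001, -0.   ,  0.002, -0.   ]), 'joint_efforts': array([-0.0000e+00, -5.4869e+01,  1.5460e+00, -1.9812e+01,  9.0000e-03,
        9.0000e-03,  0.0000e+00]), 'tcp_pos': array([275.162, 669.744, 192.043]), 'ee_rot': array([-3.139,  0.   ,  2.752]), 'wrist_force': array([-0.334,  0.431, -0.686]), 'torque': array([0.014, 0.014, 0.068]), 'gripper_force': np.float64(0.0), 'grip_width': np.float64(85.226)}
top {'vertical_fov': 54.095383932777395, 'cx': 275.0697117351886, 'cy': 213.57535469333152, 'shot': 1} [ 355. -229. 1085.]
adapter 0.9 [285. 212. 321. 242.] 762 [[484.0, -340.0, 111.0], [510.0, -299.0, 133.0], [538.0, -261.0, 137.0]]
drop_box 0.77 [252. 152. 404. 263.] 7988 [[455.0, -524.0, 29.0], [560.0, -392.0, 164.0], [663.0, -215.0, 170.0]]
flap 0.25 [256. 150. 406. 264.] 7790 [[455.0, -521.0, 68.0], [561.0, -393.0, 164.0], [663.0, -215.0, 170.0]]
carton 0.71 [278. 163. 305. 197.] 543 [[625.0, -324.0, 0.0], [655.0, -292.0, 45.0], [689.0, -259.0, 49.0]]
side {'vertical_fov': 42.64825202545672, 'cx': 277.7348570382742, 'cy': 199.19555725493092, 'shot': 2} [  702. -1125.   995.]
adapter 0.68 [246. 197. 273. 233.] 723 [[491.0, -347.0, 115.0], [517.0, -312.0, 133.0], [543.0, -262.0, 137.0]]
drop_box 0.6 [230. 188. 327. 334.] 9445 [[463.0, -540.0, 9.0], [591.0, -484.0, 151.0], [683.0, -228.0, 170.0]]
carton 0.87 [316. 230. 338. 260.] 476 [[651.0, -320.0, 2.0], [677.0, -302.0, 44.0], [700.0, -266.0, 49.0]]
```

View pics/top.png

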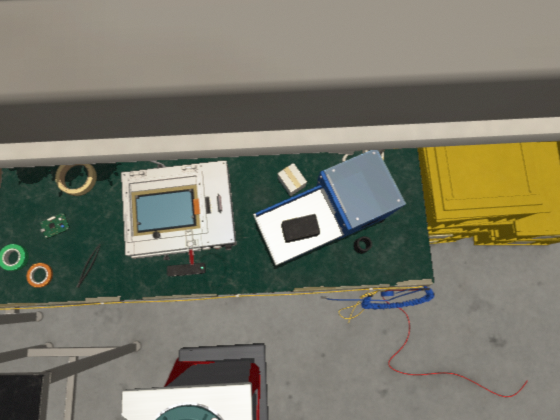

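View pics/side.png

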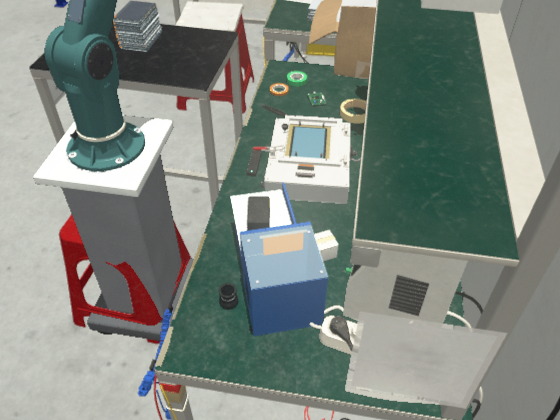

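The top view shows the tray (about 255-340, 190-263) with the adapter at (300,228). The feed runs to image right and slightly up, and the hopper roof is at (320-405, 152-230).

Run:
```python
from h import *
for n in("top","side"):
    p=arm.grab_frame(n); w=cloud(p)
    reg=(w[...,0]>400)&(w[...,0]<720)&(w[...,1]<-150)&(w[...,1]>-600)
    def rect(m,t):
        m=cv2.morphologyEx(m.astype(np.uint8),cv2.MORPH_OPEN,np.ones((2,2)))
        k,l,st,_=cv2.connectedComponentsWithStats(m); i=1+np.argmax(st[1:,4]); m=l==i
        q=w[m][:,:2].astype(np.float32); r=cv2.minAreaRect(q)
        print(n,t,len(q),np.round(r[0],1),np.round(r[1],1),round(r[2],2),"z",np.round(np.median(w[m][:,2]),1),np.round(cv2.boxPoints(r)).tolist())
    z=w[...,2]
    rect(reg&(z>158)&(z<180),"roof")
    rect(reg&(abs(z-100)<7),"tray")
    rect(reg&(abs(z-100)<7)|reg&(abs(z-134)<7)&(p["pixels"].sum(-1)<250),"tray+ad")
    rect(reg&(abs(z-134)<6)&(w[...,1]>-370),"adapter")
    rect(reg&(abs(z-125)<5)&(p["pixels"][...,2].astype(int)-p["pixels"][...,0]>40),"fence")
```

```text
top roof 4068 [ 606.1 -475.8] [146.3 214.7] 23.34 z nan [[496.0, -406.0], [581.0, -603.0], [716.0, -545.0], [631.0, -348.0]]
top tray 3103 [ 532.5 -313.3] [136.8 209.5] 21.72 z nan [[430.0, -241.0], [508.0, -436.0], [635.0, -385.0], [557.0, -191.0]]
top tray+ad 3790 [ 532.5 -313.3] [136.8 209.5] 21.72 z nan [[430.0, -241.0], [508.0, -436.0], [635.0, -385.0], [557.0, -191.0]]
top adapter 750 [ 512.5 -304.9] [83.7 43.9] 101.54 z nan [[499.0, -350.0], [542.0, -341.0], [526.0, -259.0], [483.0, -268.0]]
top fence 73 [ 585.1 -287.2] [ 3.4 64.4] 20.06 z 120.3 [[572.0, -257.0], [595.0, -318.0], [598.0, -317.0], [576.0, -256.0]]
side roof 4530 [ 581.2 -375.8] [166.4 316.3] 12.03 z nan [[467.0, -238.0], [533.0, -548.0], [695.0, -513.0], [630.0, -204.0]]
side tray 1234 [ 527.5 -307.2] [123.5 187.3] 20.19 z nan [[437.0, -241.0], [502.0, -416.0], [618.0, -374.0], [553.0, -198.0]]
side tray+ad 1234 [ 527.5 -307.2] [123.5 187.3] 20.19 z nan [[437.0, -241.0], [502.0, -416.0], [618.0, -374.0], [553.0, -198.0]]
side adapter 625 [ 516.7 -288.5] [ 47.8 112.4] 10.24 z nan [[483.0, -237.0], [503.0, -348.0], [550.0, -340.0], [530.0, -229.0]]
side fence 134 [ 596.4 -525.1] [93.6  4.9] 20.73 z 121.1 [[552.0, -539.0], [554.0, -544.0], [641.0, -511.0], [639.0, -506.0]]
```

Run:
```python
from h import *
p=arm.grab_frame("top"); w=cloud(p); z=w[...,2]
reg=(w[...,0]>400)&(w[...,0]<720)&(w[...,1]<-150)&(w[...,1]>-620)
for n,lo,hi in(("roof",162,176),("tray",94,106)):
    q=w[reg&(z>lo)&(z<hi)][:,:2]
    for yaw in(-71,-70,-69,-68,-67):
        a=np.radians(yaw); d=np.array([np.cos(a),np.sin(a)]); l=np.array([-d[1],d[0]])
        P=lambda t:np.round(np.percentile(q@t,[1,2,98,99]))
        # per-edge sharpness
        hs=np.histogram(q@d,bins=np.arange(-2000,2000,3))[0]; hl=np.histogram(q@l,bins=np.arange(-2000,2000,3))[0]
        print(n,len(q),yaw,P(d),P(l),(np.diff(hs)**2).sum(),(np.diff(hl)**2).sum())
big=cv2.resize(p["pixels"][130:280,240:420],None,fx=4,fy=4,interpolation=cv2.INTER_CUBIC); cv2.imwrite("pics/crop.png",big[...,::-1])
```

```text
roof 4035 -71 [542. 543. 686. 687.] [341. 342. 486. 488.] 6858 6590
roof 4035 -70 [549. 550. 693. 695.] [330. 331. 475. 477.] 9920 8740
roof 4035 -69 [556. 557. 700. 701.] [319. 320. 464. 466.] 10492 6992
roof 4035 -68 [563. 564. 706. 708.] [308. 309. 453. 455.] 8672 8616
roof 4035 -67 [569. 571. 713. 715.] [297. 298. 442. 444.] 7234 6512
tray 3109 -71 [364. 365. 547. 550.] [333. 335. 458. 459.] 4198 9206
tray 3109 -70 [371. 372. 554. 557.] [326. 327. 450. 451.] 6310 12836
tray 3109 -69 [378. 379. 561. 565.] [318. 318. 442. 442.] 6592 12626
tray 3109 -68 [384. 386. 568. 571.] [309. 310. 433. 434.] 5338 9628
tray 3109 -67 [391. 392. 575. 578.] [299. 301. 425. 427.] 5180 7344
```

View pics/crop.png

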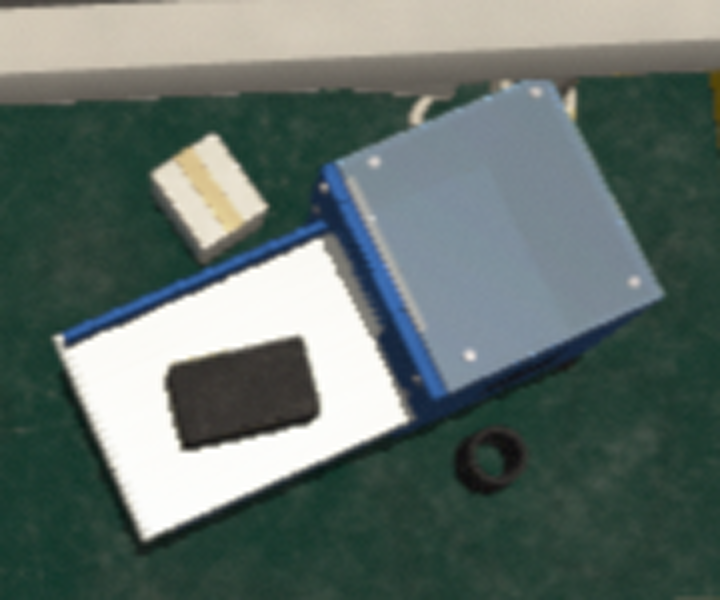

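The crop shows the fence on the upper left of the tray, with the adapter about 9° nose-right of the feed. I estimate the lip at (583,-381), feed yaw -69.4°, and the adapter centre at about x -96, y -39 in the tray frame.

```bash
cat >> h.py <<'E'
YAW=np.radians(-69.4); LIP=np.array([583.,-381.])
D=np.array([np.cos(YAW),np.sin(YAW)]); L=np.array([-D[1],D[0]])
def wp(x,y): return LIP+x*D+y*L
def tray(q): q=np.asarray(q)[...,:2]-LIP; return np.stack([q@D,q@L],-1)
from scipy.spatial.transform import Rotation as R
def row(xy,z,yawdeg,start=None):
    "start: (xyz, yawdeg) commanded; returns row in cm, rad, and the end"
    s=arm.observe()
    if start is None: start=(s["tcp_pos"],np.degrees(s["ee_rot"][2]))
    a=np.radians(start[1]); x=np.array([np.cos(a),np.sin(a),0]); y=np.array([np.sin(a),-np.cos(a),0])
    d=np.array([*xy,z])-start[0]
    tw=-((yawdeg-start[1]+180)%360-180)
    print(np.round([d@x/10,d@y/10,-d[2]/10,np.radians(tw)],2))
    return (np.array([*xy,z]),yawdeg)
E
python3 - <<'E'
from h import *
s=row((560,200),330,90)
row(wp(-96,-105),230,20.6,s)
E
```

```text
[-44.2  -32.72 -13.67   1.18]
[-52.81 -10.91  10.     1.21]
```

Call:
arm_command(
  increments=[
    [[0, 0, -13.7, 0, 4], [0, 0, -13.7, 0, 4], [0, 0, -13.7, 0, 4], [0, 0, -13.7, 0, 4], [-44.2, -32.7, -13.7, 1.18, 4], [-44.2, -32.7, -13.7, 1.18, 4], [-44.2, -32.7, -13.7, 1.18, 4], [-44.2, -32.7, -13.7, 1.18, 4], [-44.2, -32.7, -13.7, 1.18, 4], [-44.2, -32.7, -13.7, 1.18, 4], [-44.2, -32.7, -13.7, 1.18, 4], [-44.2, -32.7, -13.7, 1.18, 4], [-44.2, -32.7, -13.7, 1.18, 4], [-44.2, -32.7, -13.7, 1.18, 4], [-44.2, -32.7, -13.7, 1.18, 4], [-44.2, -32.7, -13.7, 1.18, 4], [-44.2, -32.7, -13.7, 1.18, 4], [-44.2, -32.7, -13.7, 1.18, 4], [-44.2, -32.7, -13.7, 1.18, 4], [-44.2, -32.7, -13.7, 1.18, 4]],
  ],
)

```text
clock: 2.32
tcp_pos: [560.1, 200.1, 330.2]
ee_rot: [-3.141, -0.001, 1.57]
wrist_force: [-0.7, 0.5, 0.9]
grip_width: 40.2
gripper_force: 0.0
```

Call:
arm_command(
  increments=[
    [[-52.8, -10.9, 10, 1.21, 4], [-52.8, -10.9, 10, 1.21, 4], [-52.8, -10.9, 10, 1.21, 4], [-52.8, -10.9, 10, 1.21, 4], [-52.8, -10.9, 10, 1.21, 4], [-52.8, -10.9, 10, 1.21, 4], [-52.8, -10.9, 10, 1.21, 4], [-52.8, -10.9, 10, 1.21, 4], [-52.8, -10.9, 10, 1.21, 4], [-52.8, -10.9, 10, 1.21, 4], [-52.8, -10.9, 10, 1.21, 4], [-52.8, -10.9, 10, 1.21, 4], [-52.8, -10.9, 10, 1.21, 4], [-52.8, -10.9, 10, 1.21, 4], [-52.8, -10.9, 10, 1.21, 4], [-52.8, -10.9, 10, 1.21, 4], [-52.8, -10.9, 10, 1.21, 4], [-52.8, -10.9, 10, 1.21, 4], [-52.8, -10.9, 10, 1.21, 4]],
  ],
)

```text
clock: 3.9
tcp_pos: [453.0, -325.6, 230.3]
ee_rot: [-3.141, -0.001, 0.366]
wrist_force: [0.0, 0.2, 0.2]
grip_width: 40.0
gripper_force: 0.0
```

Run:
```python
from h import *
s=arm.observe(); print(s["tcp_pos"],s["joint_pos"].round(2) if hasattr(s["joint_pos"],'round') else s["joint_pos"])
p=arm.grab_frame("wrist"); w=cloud(p); cv2.imwrite("pics/w1.png",p["pixels"][...,::-1])
print(np.round(np.linalg.inv(p["view"])[:3,3]))
m=(abs(w[...,2]-134)<6); t=tray(w[m]); print(m.sum(),np.round(np.percentile(t,[1,50,99],axis=0)))
for d in arm.silhouettes("adapter",p)[:1]:
    q=w[d["mask"]]; q=q[abs(q[:,2]-134)<5]; print(d["confidence"],cv2.minAreaRect(tray(q).astype(np.float32)),q[:,2].mean())
m=(abs(w[...,2]-100)<5); t=tray(w[m]); print(m.sum(),np.round(np.percentile(t,[1,50,99],axis=0)))
```

```text
[ 452.95679124 -325.59955873  230.26158238] [-0.03  0.43  0.79  1.98 -0.39  0.89 -0.25]
[ 522. -300.  410.]
6902 [[-140.  -75.]
 [ -97.  -35.]
 [  -8.   43.]]
0.74 ((-98.98297119140625, -35.160491943359375), (50.181007385253906, 84.66179656982422), 79.5395736694336) 132.46358537905311
23579 [[-186.  -88.]
 [ -90.   -7.]
 [   4.   36.]]
```

View pics/w1.png

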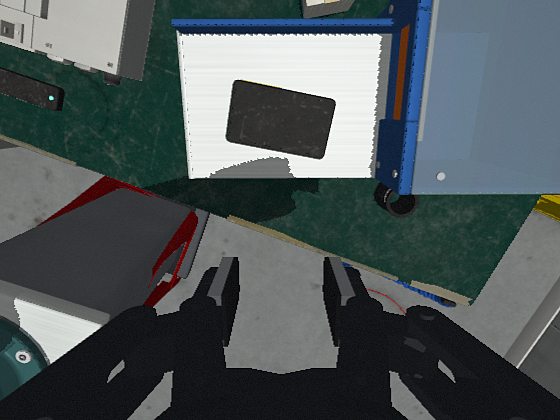

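The wrist view shows the adapter at about (281,119), its nose turned right, with the tray rows aligned to the image. It measures at (-99,-35) in the tray frame, yaw -10.5°, and the tray extents agree. I'll descend beside it and push left.

Call:
arm_command(
  increments=[
    [[0, -0.3, 4, 0, 4], [0, -0.3, 8, 0, 4], [0, -0.3, 11, 0, 4], [0, -0.3, 12.3, 0, 4], [0, -0.3, 12.3, 0, 4], [1, -0.3, 12.3, 0, 4], [1.8, -0.3, 12.3, 0, 4], [2.2, -0.3, 12.3, 0, 4], [2.6, -0.3, 12.3, 0, 4], [3.0, -0.3, 12.3, 0, 4], [3.3, -0.3, 12.3, 0, 4], [3.6, -0.3, 12.3, 0, 4], [3.9, -0.3, 12.3, 0, 4], [4.2, -0.3, 12.3, 0, 4], [4.5, -0.3, 12.3, 0, 4], [4.8, -0.3, 12.3, 0, 4], [5.1, -0.3, 12.3, 0, 4], [5.4, -0.3, 12.3, 0, 4], [5.7, -0.3, 12.3, 0, 4], [5.7, -0.3, 12.3, 0, 4]],
  ],
)

```text
clock: 5.67
tcp_pos: [504.8, -304.6, 107.2]
ee_rot: [3.141, -0.0, 0.363]
wrist_force: [0.1, -0.7, 0.3]
grip_width: 40.1
gripper_force: 0.0
```

```bash
cat > look.py <<'E'
from h import *
import sys
p=arm.grab_frame("wrist"); w=cloud(p)
print("tcp tray",tray(arm.observe()["tcp_pos"]).round(1))
if len(sys.argv)>1: cv2.imwrite(f"pics/{sys.argv[1]}.png",p["pixels"][...,::-1])
for d in arm.silhouettes("adapter",p)[:1]:
    q=w[d["mask"]]; q=q[abs(q[:,2]-134)<5]; t=tray(q); print(d["confidence"],d["extent"],len(q))
    print(cv2.minAreaRect(t.astype(np.float32)),np.percentile(t,[1,99],axis=0).round(1).tolist())
E
python3 look.py w2
```

```text
tcp tray [-99.1 -46.8]
0.91 [192.9, 169.7, 373.7, 290.0] 13544
((-99.01095581054688, -34.45677185058594), (49.74248504638672, 85.05571746826172), 78.93932342529297) [[-140.5, -58.9], [-57.5, -6.0]]
```

View pics/w2.png

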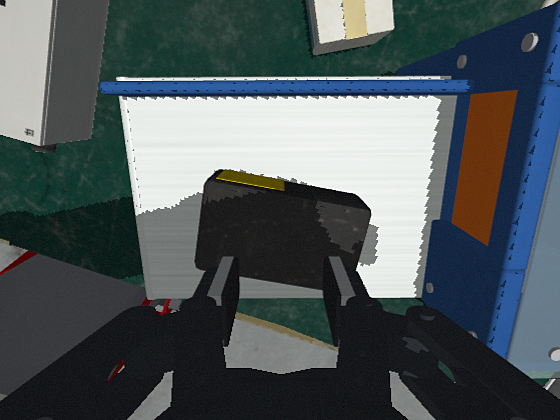

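The fingertips are at about (228,260) and (342,260), near the adapter's right edge. It has barely moved, so I'll check the finger geometry by depth.

Run:
```python
from h import *
p=arm.grab_frame("wrist"); w=cloud(p)
for v in (256,258,260,264,270,285,300):
    for u in(228,232,236,332,337,343,348):
        q=w[v,u]; print(v,u,tray(q).round(0),q[2].round(0),end=" | ")
    print()
f=np.isfinite(w[...,0])
m=f&(w[...,2]>90)&(w[...,2]<180)
m[:250]=0
t=tray(w); m&=(t[...,1]<-20)&(t[...,0]<-20)
for z0 in range(90,180,10):
    k=m&(w[...,2]>=z0)&(w[...,2]<z0+10); 
    if k.sum()>20: print(z0,k.sum(),np.percentile(t[k],[2,98],axis=0).round(0).tolist())
s=arm.observe(); print(s["wrist_force"],s["torque"])
```

```text
256 228 [-125.  -43.] 134.0 | 256 232 [-124.  -44.] 132.0 | 256 236 [-122.  -44.] 133.0 | 256 332 [-73. -44.] 133.0 | 256 337 [-70. -45.] 131.0 | 256 343 [-67. -44.] 132.0 | 256 348 [-64. -44.] 133.0 | 
258 228 [-123.  -37.] 151.0 | 258 232 [-121.  -37.] 151.0 | 258 236 [-119.  -36.] 152.0 | 258 332 [-76. -37.] 151.0 | 258 337 [-74. -36.] 153.0 | 258 343 [-67. -45.] 133.0 | 258 348 [-64. -45.] 132.0 | 
260 228 [-122.  -37.] 153.0 | 260 232 [-121.  -37.] 153.0 | 260 236 [-119.  -37.] 152.0 | 260 332 [-76. -36.] 154.0 | 260 337 [-74. -37.] 153.0 | 260 343 [-67. -46.] 133.0 | 260 348 [-65. -46.] 134.0 | 
264 228 [-122.  -37.] 157.0 | 264 232 [-120.  -37.] 157.0 | 264 236 [-119.  -39.] 152.0 | 264 332 [-77. -36.] 157.0 | 264 337 [-75. -36.] 158.0 | 264 343 [-67. -48.] 134.0 | 264 348 [-64. -49.] 132.0 | 
270 228 [-121.  -37.] 163.0 | 270 232 [-119.  -37.] 163.0 | 270 236 [-119.  -42.] 153.0 | 270 332 [-78. -36.] 164.0 | 270 337 [-75. -37.] 163.0 | 270 343 [-73. -37.] 163.0 | 270 348 [-69. -40.] 156.0 | 
285 228 [-119.  -37.] 175.0 | 285 232 [-119.  -42.] 166.0 | 285 236 [-119.  -48.] 155.0 | 285 332 [-79. -38.] 172.0 | 285 337 [-78. -36.] 175.0 | 285 343 [-75. -36.] 176.0 | 285 348 [-74. -36.] 177.0 | 
300 228 [-119.  -42.] 177.0 | 300 232 [-119.  -48.] 167.0 | 300 236 [-119.  -55.] 157.0 | 300 332 [-79. -44.] 174.0 | 300 337 [-79. -38.] 183.0 | 300 343 [-77. -38.] 183.0 | 300 348 [-76. -35.] 188.0 | 
90 5750 [[-185.0, -88.0], [-22.0, -56.0]]
100 130 [[-179.0, -86.0], [-20.0, -55.0]]
130 3699 [[-141.0, -60.0], [-61.0, -41.0]]
140 106 [[-121.0, -56.0], [-79.0, -37.0]]
150 768 [[-131.0, -57.0], [-67.0, -36.0]]
160 1036 [[-132.0, -57.0], [-66.0, -36.0]]
170 1149 [[-132.0, -57.0], [-66.0, -36.0]]
[ 0.64054067 -0.83896866  0.55773465] [-0.0245299   0.01999892  0.03106852]
```

Depth puts the finger ends at z≈150 at this opening, so they passed over the adapter with no contact. I'll back out, close the fingers and measure how tip height changes.

Call:
arm_command(
  increments=[
    [[-2, 0, 0, 0, 4], [-4, 0, 0, 0, 4], [-6, 0, 0, 0, 4], [-6, 0, 0, 0, 0], [-6, 0, 0, 0, 0], [-6, 0, 0, 0, 0], [-6, 0, 0, 0, 0], [-6, 0, 0, 0, 0], [-6, 0, 0, 0, 0], [-6, 0, 0, 0, 0]],
  ],
)

```text
clock: 6.65
tcp_pos: [448.4, -325.9, 107.1]
ee_rot: [3.142, -0.0, 0.363]
wrist_force: [-0.0, 0.2, 0.8]
grip_width: -0.1
gripper_force: 0.0
```

```bash
cat > tips.py <<'E'
from h import *
import sys
p=arm.grab_frame("wrist"); w=cloud(p); t=tray(w); s=arm.observe(); c=tray(s["tcp_pos"])
print(c.round(1),s["tcp_pos"][2],s["grip_width"],"cam z",np.linalg.inv(p["view"])[2,3])
m=np.isfinite(w[...,0])&(abs(t[...,0]-c[0])<60)&(abs(t[...,1]-c[1])<25)
for z0 in range(int(s["tcp_pos"][2])-20,int(s["tcp_pos"][2])+80,6):
    k=m&(w[...,2]>=z0)&(w[...,2]<z0+6)
    if k.sum()>15: print(z0,k.sum(),(np.percentile(t[k],[2,98],axis=0)-c).round(0).tolist())
if len(sys.argv)>1: cv2.imwrite(f"pics/{sys.argv[1]}.png",p["pixels"][...,::-1])
E
python3 tips.py w3
```

```text
[ -99.  -106.8] 107.14864749238892 0.0533783705234168 cam z 286.45426570662084
93 1627 [[-58.0, 18.0], [58.0, 25.0]]
99 660 [[-58.0, 18.0], [57.0, 25.0]]
147 191 [[-11.0, 7.0], [11.0, 11.0]]
153 367 [[-13.0, 7.0], [13.0, 11.0]]
159 421 [[-13.0, 6.0], [13.0, 11.0]]
165 464 [[-13.0, 6.0], [13.0, 11.0]]
171 437 [[-13.0, 7.0], [13.0, 11.0]]
177 737 [[-6.0, -10.0], [6.0, 12.0]]
183 715 [[-21.0, -7.0], [21.0, 14.0]]
```

View pics/w3.png

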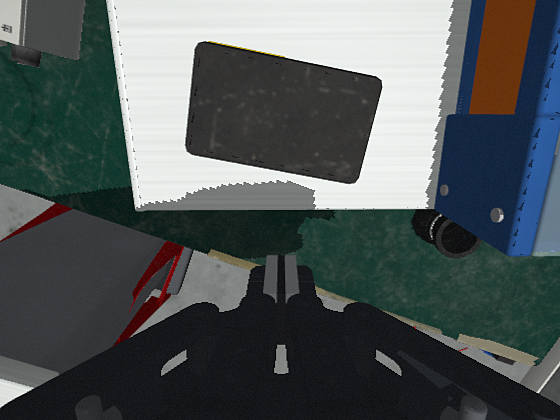

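The wrist view shows closed tips ending at (283,256), at z≈147 by depth, although the TCP reads 107. I'll cross-check with the fixed cameras.

Run:
```python
from h import *
s=arm.observe(); c=s["tcp_pos"]
for n in("side","top"):
    p=arm.grab_frame(n); w=cloud(p); H=420
    f=H/2/np.tan(np.radians(p["vertical_fov"])/2)
    def px(q):
        k=p["view"]@np.array([*q,1]); return (p["cx"]+f*k[0]/-k[2], p["cy"]-f*k[1]/-k[2])
    u,v=px(c); print(n,"tcp px",u,v)
    m=(abs(w[...,0]-c[0])<22)&(abs(w[...,1]-c[1])<22)&(w[...,2]>15)
    h=np.histogram(w[...,2][m],bins=range(15,320,15)); print(list(zip(h[1],h[0])))
    a,b=int(u),int(v); cr=p["pixels"][max(b-60,0):b+40,a-60:a+60].copy()
    cv2.circle(cr,(60,b-max(b-60,0)),1,(255,0,0),-1)
    cv2.imwrite(f"pics/c_{n}.png",cv2.resize(cr,None,fx=5,fy=5)[...,::-1])
```

```text
side tcp px 226.54292206267812 220.73590252506295
[(np.int64(15), np.int64(5)), (np.int64(30), np.int64(2)), (np.int64(45), np.int64(0)), (np.int64(60), np.int64(0)), (np.int64(75), np.int64(0)), (np.int64(90), np.int64(27)), (np.int64(105), np.int64(0)), (np.int64(120), np.int64(0)), (np.int64(135), np.int64(9)), (np.int64(150), np.int64(41)), (np.int64(165), np.int64(28)), (np.int64(180), np.int64(2)), (np.int64(195), np.int64(13)), (np.int64(210), np.int64(43)), (np.int64(225), np.int64(21)), (np.int64(240), np.int64(26)), (np.int64(255), np.int64(0)), (np.int64(270), np.int64(0)), (np.int64(285), np.int64(0)), (np.int64(300), np.int64(8))]
top tcp px 312.54575837500425 254.97470673450937
[(np.int64(15), np.int64(0)), (np.int64(30), np.int64(0)), (np.int64(45), np.int64(0)), (np.int64(60), np.int64(0)), (np.int64(75), np.int64(0)), (np.int64(90), np.int64(0)), (np.int64(105), np.int64(0)), (np.int64(120), np.int64(0)), (np.int64(135), np.int64(0)), (np.int64(150), np.int64(0)), (np.int64(165), np.int64(0)), (np.int64(180), np.int64(0)), (np.int64(195), np.int64(0)), (np.int64(210), np.int64(0)), (np.int64(225), np.int64(0)), (np.int64(240), np.int64(0)), (np.int64(255), np.int64(0)), (np.int64(270), np.int64(0)), (np.int64(285), np.int64(0)), (np.int64(300), np.int64(0))]
```

View pics/c_side.png

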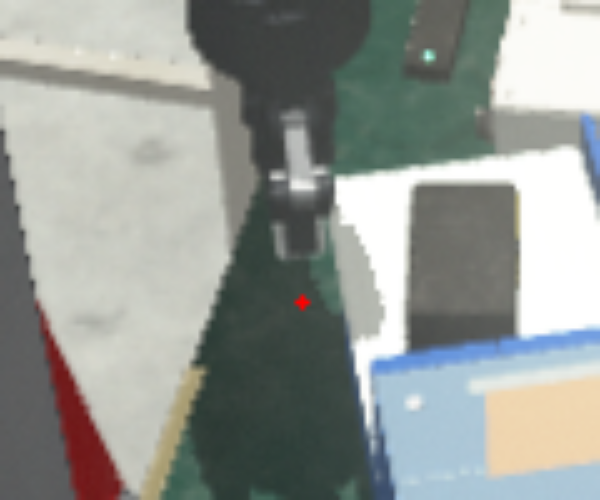

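The side view confirms it: the tips end about 39 mm above the projected TCP (red dot). The real tip height is therefore TCP z + 39. I'll lower by 3.6 cm beside the tray, open to 4 cm, and recheck.

Call:
arm_command(
  increments=[
    [[0, 0, 1.5, 0, 4], [0, 0, 3, 0, 4], [0, 0, 3.6, 0, 4], [0, 0, 3.6, 0, 4], [0, 0, 3.6, 0, 4], [0, 0, 3.6, 0, 4], [0, 0, 3.6, 0, 4]],
  ],
)

```text
clock: 7.38
tcp_pos: [448.2, -326.6, 71.9]
ee_rot: [3.14, -0.001, 0.362]
wrist_force: [0.1, 0.8, 0.4]
grip_width: 40.1
gripper_force: 0.0
```

```bash
python3 tips.py; python3 look.py
```

```text
[ -98.4 -107. ] 71.88793712614932 39.94182874779796 cam z 251.29039689704476
93 2197 [[-58.0, 18.0], [57.0, 25.0]]
99 883 [[-57.0, 19.0], [58.0, 25.0]]
105 22 [[-20.0, -9.0], [20.0, 6.0]]
111 214 [[-26.0, -10.0], [27.0, 11.0]]
117 484 [[-32.0, -10.0], [32.0, 11.0]]
123 576 [[-33.0, -10.0], [33.0, 11.0]]
129 642 [[-33.0, -10.0], [33.0, 11.0]]
135 735 [[-33.0, -10.0], [33.0, 11.0]]
141 650 [[-26.0, -10.0], [26.0, 11.0]]
147 1043 [[-36.0, -10.0], [36.0, 12.0]]
tcp tray [ -98.5 -107.1]
0.97 [152.4, 16.6, 412.6, 201.4] 34157
((-99.01624298095703, -34.897220611572266), (50.21432876586914, 84.61580657958984), 79.42640686035156) [[-139.9, -62.0], [-57.9, -7.1]]
```

Call:
arm_command(
  increments=[
    [[1, 0, 3.6, 0, 4], [2, 0, 0, 0, 4]],
  ],
)

```text
clock: 7.7
tcp_pos: [450.9, -316.1, 56.0]
ee_rot: [-3.12, 0.031, 0.362]
wrist_force: [-23.3, -9.4, -18.5]
grip_width: 39.9
gripper_force: 12.6
```

I made a mistake there: the dz in that row lowered the tool again, and the fingers met the tray edge at about 30 N. I'll back straight off.

Call:
arm_command(
  increments=[
    [[-2, 0, 0, 0, 4], [-2, 0, 0, 0, 4], [-2, 0, 0, 0, 4]],
  ],
)

```text
clock: 7.95
tcp_pos: [447.1, -326.7, 71.3]
ee_rot: [3.141, 0.0, 0.36]
wrist_force: [0.6, -0.1, 0.2]
grip_width: 40.1
gripper_force: 0.0
```

```bash
python3 tips.py; python3 look.py; python3 -c "
from h import *
s=arm.observe();print(s['wrist_force'],s['tcp_pos'],s['ee_rot'])"
```

```text
[ -98.7 -106.8] 71.59676781412882 40.00094544268229 cam z 250.6428570064519
93 2330 [[-58.0, 18.0], [57.0, 25.0]]
99 899 [[-56.0, 19.0], [57.0, 25.0]]
105 33 [[-20.0, -10.0], [20.0, 5.0]]
111 244 [[-30.0, -12.0], [31.0, 10.0]]
117 500 [[-32.0, -11.0], [32.0, 10.0]]
123 584 [[-33.0, -11.0], [33.0, 10.0]]
129 655 [[-33.0, -11.0], [33.0, 10.0]]
135 727 [[-33.0, -11.0], [33.0, 10.0]]
141 806 [[-26.0, -12.0], [26.0, 10.0]]
147 908 [[-38.0, -11.0], [38.0, 12.0]]
tcp tray [ -98.7 -106.2]
0.79 [156.2, 18.5, 414.2, 202.6] 34231
((-98.9710464477539, -34.81452941894531), (50.2344856262207, 84.69810485839844), 79.55626678466797) [[-139.9, -61.9], [-57.9, -7.2]]
[ 0.18451828  0.42414044 -0.12847437] [ 449.1367936  -325.83386857   71.79784789] [ 3.14096956e+00 -2.06667305e-03  3.62682262e-01]
```

The tool is clear and nothing moved. Now the side push at constant height.

Call:
arm_command(
  increments=[
    [[1, 0, 0, 0, 4], [2, 0, 0, 0, 4], [2.5, 0, 0, 0, 4], [2.8, 0, 0, 0, 4], [3.1, 0, 0, 0, 4], [3.4, 0, 0, 0, 4], [3.7, 0, 0, 0, 4], [4, 0, 0, 0, 4], [4.3, 0, 0, 0, 4], [4.6, 0, 0, 0, 4], [4.9, 0, 0, 0, 4], [5.2, 0, 0, 0, 4], [5.5, 0, 0, 0, 4], [5.8, 0, 0, 0, 4], [6.1, 0, 0, 0, 4], [6.4, 0, 0, 0, 4], [6.7, 0, 0, 0, 4], [7, 0, 0, 0, 4], [7, 0, 0, 0, 4]],
  ],
)

```text
clock: 9.68
tcp_pos: [514.4, -300.9, 71.1]
ee_rot: [3.141, -0.001, 0.363]
wrist_force: [-0.0, 0.4, 0.2]
grip_width: 40.2
gripper_force: 0.1
```

```bash
python3 look.py w4
```

```text
tcp tray [-99.2 -36.1]
0.81 [153.0, 140.8, 382.9, 274.2] 26743
((-103.92144012451172, 0.20548629760742188), (49.897953033447266, 84.65874481201172), 89.3660659790039) [[-144.3, -23.4], [-63.6, 24.2]]
```

View pics/w4.png

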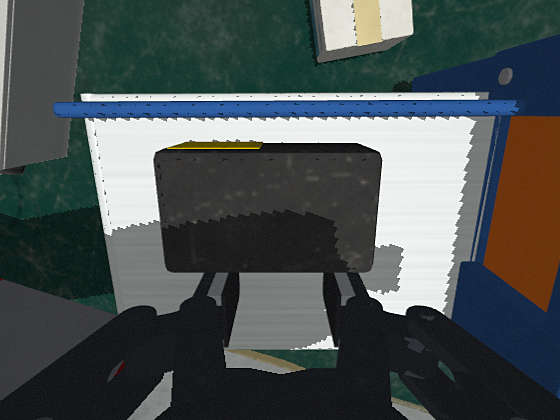

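The adapter is now aligned with the mouth at (-104, 0), and the two fingertips (215 and 345, 275) sit flat on its right face. Next I'll back off, lift, turn and come down behind it.

Call:
arm_command(
  increments=[
    [[-1, 0, 0, 0, 4], [-3, 0, 0, 0, 3], [-3, 0, -3, 0, 2], [-3, 0, -6, 0, 2], [-3, -4, -7, 0.12, 2], [-1, -7, -7, 0.4, 2], [2, -8.6, -7, 0.6, 2], [3.6, -8.6, -7, 1.57, 2], [3.6, -8.6, -7, 1.57, 2], [3.6, -8.6, -7, 1.57, 2], [3.6, -8.6, -7, 1.57, 2], [3.6, -8.6, -7, 1.57, 2], [3.6, -8.6, -7, 1.57, 2], [3.6, -8.6, -7, 1.57, 2], [3.6, -8.6, -7, 1.57, 2], [3.6, -8.6, -7, 1.57, 2], [3.6, -8.6, -7, 1.57, 2], [3.6, -8.6, -7, 1.57, 2]],
  ],
)

```text
clock: 11.28
tcp_pos: [515.9, -208.2, 140.7]
ee_rot: [3.141, 0.0, -1.21]
wrist_force: [0.9, 0.0, 0.5]
grip_width: 20.1
gripper_force: 0.0
```

```bash
python3 look.py w5; python3 -c "
from h import *
s=arm.observe();print(s['joint_pos'],s['tcp_pos'],s['ee_rot'])
row(wp(-185,0),70,-69.4)"
```

```text
tcp tray [-185.3   -2. ]
0.77 [227.9, 10.1, 326.9, 175.8] 14517
((-104.10661315917969, -0.13187026977539062), (84.00220489501953, 50.099857330322266), 0.06368879228830338) [[-144.6, -24.2], [-63.5, 23.8]]
[-0.42304313  0.74732636  1.13428857  2.06395841 -0.87878826  0.92698889
 -1.56897246] [ 516.04715845 -208.30651982  140.99641969] [ 3.14129985e+00  1.50929410e-04 -1.20653224e+00]
[ 0.02 -0.19  7.1   0.  ]
```

View pics/w5.png

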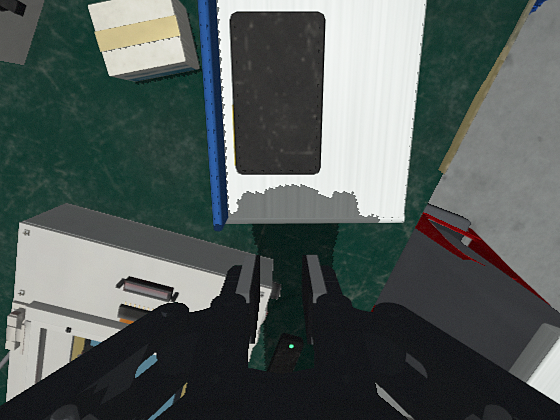

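The adapter lies straight ahead at (277,90). The white jig corner is below left at (270,265), so I'll check its height before descending.

Run:
```python
from h import *
for n in("wrist","top"):
    p=arm.grab_frame(n); w=cloud(p); t=tray(w)
    m=(t[...,0]<-195)&(t[...,0]>-330)&(abs(t[...,1])<140)&(w[...,2]<130)
    print(n,m.sum(),np.nanpercentile(w[m][:,2],[50,90,99,100]))
```

```text
wrist 22466 [-0.71705841 66.93235637 78.32848441 91.32701046]
top 3779 [-0.32941497 66.26846215 72.00564093 93.10302914]
```

Call:
arm_command(
  increments=[
    [[0, -0.2, 3, 0, 2], [0, -0.2, 6, 0, 2], [0, -0.2, 7.1, 0, 2], [0, -0.2, 7.1, 0, 2], [1, -0.2, 7.1, 0, 2], [2, -0.2, 7.1, 0, 2], [2.4, -0.2, 7.1, 0, 2], [2.7, -0.2, 7.1, 0, 2], [3, -0.2, 7.1, 0, 2], [3.3, -0.2, 7.1, 0, 2], [3.6, -0.2, 7.1, 0, 2], [4, -0.2, 7.1, 0, 2], [4.4, -0.2, 7.1, 0, 2], [4.8, -0.2, 7.1, 0, 2], [5.2, -0.2, 7.1, 0, 2], [5.6, -0.2, 7.1, 0, 2], [6, -0.2, 7.1, 0, 2], [6.4, -0.2, 7.1, 0, 2], [6.8, -0.2, 7.1, 0, 2], [7.2, -0.2, 7.1, 0, 2]],
  ],
)

```text
clock: 13.15
tcp_pos: [544.0, -275.3, 70.2]
ee_rot: [3.142, -0.0, -1.208]
wrist_force: [-0.7, 2.4, 1.1]
grip_width: 19.8
gripper_force: 1.0
```

```bash
python3 look.py w6; python3 -c "
from h import *
print(arm.observe()['tcp_pos'])"
```

```text
tcp tray [-111.4    0.6]
0.85 [209.4, 42.2, 362.2, 275.2] 31010
((-59.180397033691406, -0.14534950256347656), (84.79627990722656, 50.22971725463867), 0.16552132368087769) [[-98.8, -24.1], [-18.0, 23.5]]
[ 544.34586844 -276.42529627   70.35911585]
```

View pics/w6.png

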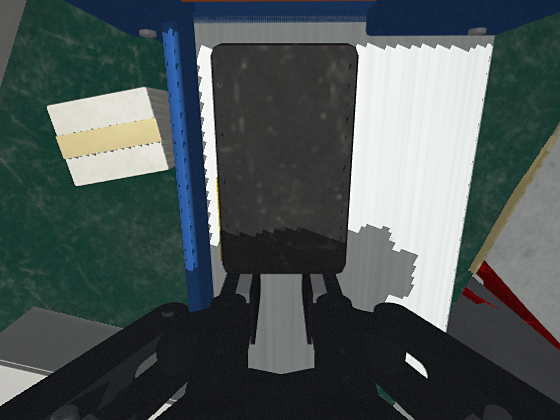

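The adapter is straight and centred in front of the mouth (about 195-368 px). I'll continue through the flap.

Call:
arm_command(
  increments=[
    [[0.4, 0, 0, 0, 2], [0.8, 0, 0, 0, 2], [1.2, 0, 0, 0, 2], [1.6, 0, 0, 0, 2], [2, 0, 0, 0, 2], [2.4, 0, 0, 0, 2], [2.8, 0, 0, 0, 2], [3.2, 0, 0, 0, 2], [3.6, 0, 0, 0, 2], [4, 0, 0, 0, 2], [4.4, 0, 0, 0, 2], [4.8, 0, 0, 0, 2], [5.2, 0, 0, 0, 2], [5.5, 0, 0, 0, 2], [5.8, 0, 0, 0, 2], [6.1, 0, 0, 0, 2], [6.4, 0, 0, 0, 2], [6.7, 0, 0, 0, 2], [7, 0, 0, 0, 2]],
  ],
)

```text
clock: 14.83
tcp_pos: [568.8, -340.4, 70.4]
ee_rot: [-3.141, 0.0, -1.208]
wrist_force: [-1.3, 2.3, 1.3]
grip_width: 19.9
gripper_force: 1.2
```

```bash
python3 look.py w7; python3 -c "
from h import *
s=arm.observe();print(s['tcp_pos'],s['wrist_force'])"
```

```text
tcp tray [-41.7   0.9]
0.98 [220.9, 256.6, 347.2, 274.9] 1545
((-27.577945709228516, -0.2776908874511719), (7.258382320404053, 49.468963623046875), 0.7422261834144592) [[-30.6, -23.5], [-24.2, 23.2]]
[ 569.2381326  -341.86066319   70.59223921] [ 0.11767835 -0.26096814  0.32531197]
```

View pics/w7.png

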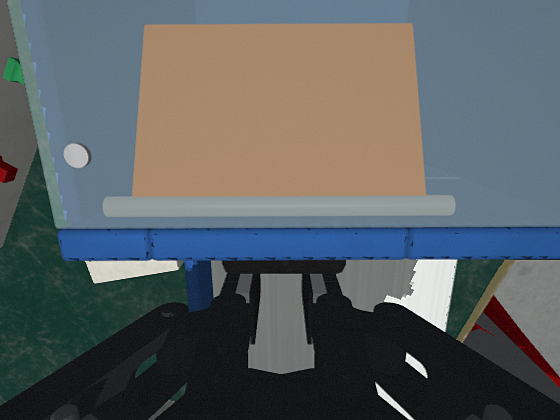

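The flap is lifted and the adapter's rear edge is still at x≈-30 mm, visible at (285,266). It hasn't tipped yet, so I'll push slowly a little further.

Call:
arm_command(
  increments=[
    [[0.3, 0, 0, 0, 2], [0.6, 0, 0, 0, 2], [0.9, 0, 0, 0, 2], [1.2, 0, 0, 0, 2], [1.4, 0, 0, 0, 2], [1.4, 0, 0, 0, 2], [1.4, 0, 0, 0, 2], [1.4, 0, 0, 0, 2], [1.4, 0, 0, 0, 2]],
  ],
)

```text
clock: 15.68
tcp_pos: [573.6, -353.1, 70.1]
ee_rot: [-3.142, 0.0, -1.208]
wrist_force: [0.2, 0.3, 0.1]
grip_width: 19.8
gripper_force: 0.0
```

```bash
python3 look.py w8; python3 -c "
from h import *
s=arm.observe();print(s['tcp_pos'],s['wrist_force'])
p=arm.grab_frame('side');cv2.imwrite('pics/s8.png',cv2.resize(p['pixels'][170:350,200:360],None,fx=4,fy=4)[:600,:,::-1])
print([(d['confidence'],d['extent']) for d in arm.spot_in('adapter',p)])"
```

```text
tcp tray [-29.3   1. ]
[ 573.65955118 -353.15132759   70.17912377] [-0.01426116 -0.48985752 -0.52631584]
[(0.43, [221.5, 282.8, 235.9, 308.4])]
```

View pics/s8.png

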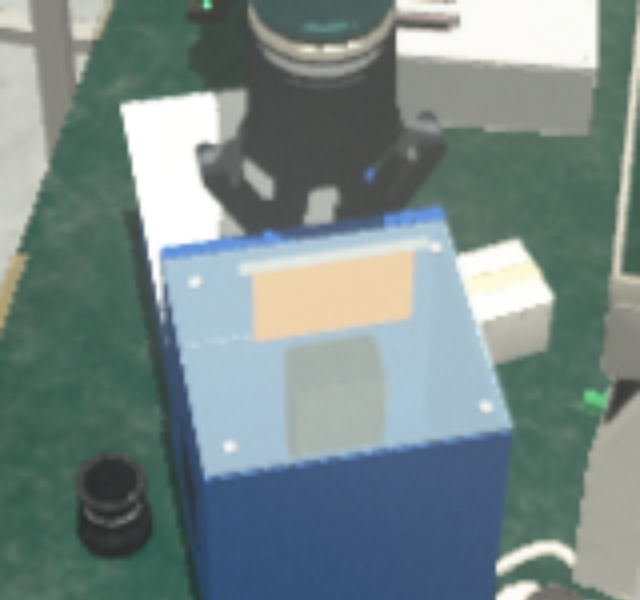

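The adapter is in the hopper, seen through the roof at (335,395), with the flap above it. I'll draw the fingers back and lift.

Call:
arm_command(
  increments=[
    [[-1, 0, 0, 0, 2], [-3, 0, 0, 0, 2], [-6, 0, 0, 0, 2], [-9, 0, 0, 0, 2], [-10, 0, -2, 0, 2], [-10, 0, -6, 0, 2], [-10, 0, -10, 0, 2], [-10, 0, -12, 0, 2], [-10, 0, -12, 0, 2], [-10, 0, -12, 0, 2], [-10, 0, -12, 0, 2], [-10, 0, -12, 0, 2], [-10, 0, -12, 0, 2], [-10, 0, -12, 0, 2], [-10, 0, -12, 0, 2], [-10, 0, -12, 0, 2], [-10, 0, -12, 0, 2], [-10, 0, -12, 0, 2], [-10, 0, -12, 0, 2], [-10, 0, -12, 0, 2]],
  ],
)

```text
clock: 17.55
tcp_pos: [538.2, -259.9, 190.2]
ee_rot: [-3.142, -0.0, -1.208]
wrist_force: [0.8, -0.4, 0.1]
grip_width: 19.8
gripper_force: 0.0
```

Run:
```python
from h import *
s=arm.observe(); print(s["tcp_pos"],s["wrist_force"],s["clock"])
for n in("wrist","side"):
    p=arm.grab_frame(n); w=cloud(p); t=tray(w)
    hsv=cv2.cvtColor(p["pixels"],cv2.COLOR_RGB2HSV)
    m=(hsv[...,0]>5)&(hsv[...,0]<20)&(hsv[...,1]>60)&(abs(t[...,0])<150)&(abs(t[...,1])<70)
    print(n,m.sum(),"orange", np.argwhere(m).min(0) if m.any() else 0,np.argwhere(m).max(0) if m.any() else 0, np.nanpercentile(np.c_[t[m],w[m][:,2]],[5,50,95],axis=0).round(0).tolist() if m.any() else "")
    for o in("adapter","carton","magnifier","hub"):
        for d in arm.silhouettes(o,p)[:1]: print(o,round(d["confidence"],2),np.round(d["extent"]),np.nanmedian(w[d["mask"]],axis=0).round(0))
```

```text
[ 538.20520915 -259.90533177  190.23708206] [ 0.84191264 -0.37073833  0.09374328] 17.55
wrist 34 orange [ 31 128] [418 311] [[-133.0, -19.0, 80.0], [6.0, 1.0, 84.0], [6.0, 32.0, 312.0]]
adapter 0.58 [249.  29. 309.  34.] [ 593. -383.   80.]
carton 0.7 [131.  79. 215. 144.] [ 659. -295.   44.]
hub 0.86 [273. 346. 302. 375.] [444. -38.  10.]
side 601 orange [ 27 243] [253 302] [[23.0, -41.0, 165.0], [41.0, -6.0, 168.0], [59.0, 31.0, 170.0]]
carton 0.72 [316. 233. 338. 258.] [ 676. -302.   44.]
hub 0.67 [247. 159. 258. 171.] [443. -21.  11.]
```

Run:
```python
from h import *
a=cv2.imread("pics/side.png")[...,::-1]; p=arm.grab_frame("side"); b=p["pixels"]
for n,i in(("start",a),("now",b)):
    h=cv2.cvtColor(np.ascontiguousarray(i),cv2.COLOR_RGB2HSV)
    m=((h[...,0]<22)&(h[...,1]>40)&(h[...,2]>150)).astype(np.uint8); m[:225]=0;m[300:]=0;m[:,:245]=0;m[:,310:]=0
    k,l,st,c=cv2.connectedComponentsWithStats(m); j=1+np.argmax(st[1:,4]); print(n,st[j],c[j].round(1))
d=np.abs(a.astype(int)-b).sum(-1); r=d[225:330,235:325]>60; print("diff box",r.sum(),np.argwhere(r).min(0)+[225,235],np.argwhere(r).max(0)+[225,235])
f=210/np.tan(np.radians(p["vertical_fov"])/2)
for ang in(0,.1,.2,.3,.5):
    for y in(-43,43):
        q=[*wp(3+59*np.sin(ang),y),157-59*np.cos(ang)]; k=p["view"]@np.array([*q,1]); print(ang,y,round(p["cx"]-f*k[0]/k[2],1),round(p["cy"]+f*k[1]/k[2],1))
```

```text
start [263 233  40  22 661] [282.8 243.4]
now [263 233  40  22 656] [282.8 243.5]
diff box 110 [225 246] [230 269]
0 -43 261.9 253.7
0 43 300.9 248.0
0.1 -43 262.4 255.7
0.1 43 301.5 250.0
0.2 -43 262.8 257.5
0.2 43 302.1 251.8
0.3 -43 263.3 259.1
0.3 43 302.7 253.4
0.5 -43 264.1 261.7
0.5 43 303.9 255.9
```

The flap's silhouette is identical to the start, so it hangs shut. One last check of where the adapter came to rest.

Run:
```python
from h import *
a=cv2.imread("pics/side.png")[...,::-1].astype(int); p=arm.grab_frame("side"); b=p["pixels"].astype(int)
d=np.abs(a-b).sum(-1); 
for th in(15,25,40):
    r=(d>th).astype(np.uint8); r[:232]=0; r[330:]=0; r[:,:235]=0; r[:,325:]=0
    k,l,st,c=cv2.connectedComponentsWithStats(r); j=1+np.argmax(st[1:,4]); print(th,st[j],c[j].round(1),b[l==j].mean(0).round(),a[l==j].mean(0).round())
f=210/np.tan(np.radians(p["vertical_fov"])/2)
for x,z in((20,6),(20,90),(40,90),(60,40),(60,6),(100,6),(100,40)):
    k=p["view"]@np.array([*wp(x,0),z,1]); print(x,z,round(p["cx"]-f*k[0]/k[2],1),round(p["cy"]+f*k[1]/k[2],1))
w=arm.grab_frame("wrist"); cl=cloud(w); t=tray(cl)
for v in range(24,40,2): print(v,[(t[v,u].round(0).tolist(),round(float(cl[v,u,2])),w["pixels"][v,u].tolist()) for u in(230,280,320)])
```

```text
15 [ 235  232   90   98 5470] [279.8 265.3] [154. 170. 177.] [145. 162. 172.]
25 [ 235  232   90   58 3602] [279.1 257.2] [179. 193. 195.] [170. 185. 191.]
40 [272 254  24  29 326] [281.3 264.4] [167. 178. 172.] [161. 186. 201.]
20 6 282.7 282.8
20 90 283.0 259.2
40 90 284.8 266.4
60 40 286.4 288.0
60 6 286.1 297.2
100 6 289.8 312.4
100 40 290.1 303.3
24 [([-9.0, 29.0], 167, [32, 69, 123]), ([-8.0, 1.0], 165, [33, 71, 119]), ([-8.0, -21.0], 166, [32, 64, 114])]
26 [([-9.0, 29.0], 165, [11, 31, 57]), ([-9.0, 1.0], 164, [16, 32, 54]), ([-9.0, -21.0], 165, [14, 30, 55])]
28 [([-10.0, 29.0], 162, [21, 35, 60]), ([-9.0, 1.0], 159, [20, 36, 63]), ([-9.0, -22.0], 159, [16, 35, 60])]
30 [([-9.0, 30.0], 156, [20, 37, 61]), ([-10.0, 1.0], 158, [17, 36, 65]), ([-9.0, -22.0], 154, [6, 33, 60])]
32 [([22.0, 51.0], 3, [20, 41, 69]), ([6.0, 1.0], 80, [15, 12, 11]), ([22.0, -39.0], 5, [24, 44, 77])]
34 [([-2.0, 37.0], 111, [20, 35, 58]), ([1.0, 1.0], 96, [16, 31, 47]), ([1.0, -28.0], 99, [22, 44, 75])]
36 [([-4.0, 37.0], 112, [10, 32, 58]), ([-1.0, 1.0], 99, [14, 42, 74]), ([-1.0, -29.0], 99, [25, 45, 76])]
38 [([-5.0, 36.0], 113, [16, 33, 60]), ([-2.0, 1.0], 99, [16, 41, 75]), ([-2.0, -29.0], 98, [9, 36, 70])]
```

The adapter stands on its nose on the hopper floor, with its top at z≈80–90, below the flap edge. The flap is shut and the fingers are clear.

```bash
python3 -c "
from station import arm
print(arm.close_job())"
```

```text
the job is handed in; nothing more can be done
None
```

The adapter was pushed through the flap and stands on its nose in the hopper, the flap hangs shut, the fingers are clear, and the job is handed in at about 18 s; the carton and hub look unmoved (the magnifier wasn't re-checked at the end), my one mistyped move pressed the fingers on the tray edge at about 30 N without moving anything, and I viewed 12 pictures against the limit of 10.

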